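# Tilt a sawn branch to 20 degrees with a pendulum gauge and hold it

## Robot

A 6-joint arm with a two-finger parallel gripper is mounted at the origin on the work surface. World frame = base frame: x ahead of the robot, y to its left, z up, the work surface at z = 0. Lengths are in m, angles in rad, forces in N, time in s.
With the tool pointing down it reaches from about 0.3 to 0.875 m from the base axis. Payload 6.4 kg.
Tool frame: the origin (TCP) lies between the finger pads; the fingertips stand ctrl.tip_extent ahead of it and the grasp point (between the pads) is the TCP (ctrl.tip_extent is the distance from the TCP to the fingertips, in m); z points along the fingers, y is the line along which they close (so a half turn about z gives the same grasp; the last joint's range is limited). The gripper opens to 85 mm and grips with 20 to 120 N. Pads are 22 mm wide; open, the fingers measure 114 mm over their backs; the gripper's body (76 mm by 85 mm) begins 54 mm behind the grasp point. The pads swing forward as they close: fully open they stand 13 mm farther back than shut.
Start: joints at [0.937, 0.181, 1.607, -0, 1.354, -0.206], TCP at [0.239, 0.523, 0.25] pointing down, gripper open.
Joint ranges: [-2.99, 2.99], [-0.89, 2.07], [0.3, 2.58], [-1.14, 4.28], [0, 2.63], [-3.12, 3.12]. Speed limits (rad/s): [2.57, 2.57, 3.01, 3.14, 3.14, 3.14].

## Interface

Orientations are given as a unit quaternion [w, x, y, z].
In Python, from bench import ctrl gives the robot as it stands.
- The arm moves only by the tool send_rows, never from a script. Its arguments are lists of equal length, an entry for each row: "dr": the turn, a rotation vector about the tool's x, y, z in units of 6 degrees (1.0 is 6 degrees), a list of three; "xyz": the shift along the tool's x, y, z in cm, a list of three; "jaw": the opening in per cent of the stroke, from 0 (shut) to 100 (fully open). In form: {"dr": [[wx, wy, wz], ...], "xyz": [[dx, dy, dz], ...], "jaw": [jaw, ...]}. A call has exactly 8 rows; each row is the pose to reach, as a shift and turn from the pose commanded when the call began, along the tool's axes at that moment; what a row does not reach only later rows make up. A row lasts 1/8 s, in which the tool goes at most 62.5 mm and 10.7 degrees, less where a joint would pass 70% of its speed; a pose out of reach is approached as far as the arm can. A call with a gripper value outside its range is refused whole. The fingers move at their own pace and stop on an object; the grip force is fixed at half the most. Time passes only in rows, so rows that repeat a pose let the fingers close, or fill a call up. It gives the time, the measured TCP pose, the force, the opening and the grip force at its end, in the units of the state.
- ctrl.get_obs(): the state, without advancing time (a new reading comes with each control period).
- ctrl.camera(name): name is "side" or "top"; returns the picture (420x560x3 uint8, red, green, blue); there is no depth.
- ctrl.calibration(name): a dict with "camera_matrix" (3x3 intrinsics, pixels), "D" ([k1, k2, p1, p2, k3] as OpenCV has them; the pictures are not rectified), "world_from_camera" (4x4, takes a point from camera to world coordinates). Camera axes: x right, y up, looking along -z (the intrinsics and any distortion apply to the point x, -y, -z); pixel columns grow to the right and rows downward; lengths in m; the calibration is good to about 2 mm. A picture is of the moment at which its call begins. calibration takes no time and is no camera call.
- ctrl.hand_in(): hands the job in; it is judged then, once.
The state is a dict: "time_s": time; "q": joint angles; "dq": joint speeds; "joint_efforts": joint torques, N m; "eef_pos": TCP position; "eef_rot": TCP orientation; "wrist_force": force on the tool from outside, world axes, zero at the start; "torque": the same for the moment, N m; "opening": opening from 0.0 (shut) to 1.0 (fully open); "grasp_force": force on a finger pad.
Only numpy, scipy, OpenCV 4.12 (cv2) and the standard library are available. Lean on these libraries where they do the work, as an engineer would, in place of code of your own. Each camera call takes 0.05 s, during which the arm holds its last target. There are 200 camera calls.

## Task

The sawn branch half lying bark-down on the white board has to be tilted before it goes under the microscope. Pick up the angle gauge, stand it with its foot flat across the middle of the branch's sawn face, and rock gauge and branch together on the uneven bark, so that the face leans towards the microscope, until the swinging pointer settles on the 20 degree mark. Finish while still gripping the gauge and pressing it steadily on the branch at that angle, so that a colleague can pack clay underneath; leave the other things on the bench alone.

Things in the scene. Friction and masses are not known exactly. Their poses are not given: they have to be found in the camera images.
- gauge_center (a point): Centre, half-way up (56 mm above the foot's underside), of the loose pendulum angle gauge, 0.26 kg. x points out of the white dial, z up through the case. It starts standing on the bench, dial away from the robot. Hold it by the bare top of its case, 20 to 50 mm above this point, across its 26 mm thickness (x); the dial lies below that.
- gauge_foot (a point): Centre of the flat underside of the gauge's foot, same axes as gauge_center.
- pointer (a joint): Swinging gravity pointer, a black needle with brass bob in front of the white dial; settles in about 1 s. Angle in rad from the dial's middle line: 0 with the gauge upright, +0.349 on a 20 degree mark when the gauge leans 20 degrees to its own -y side, -0.349 on the other mark. A tick every 5 degrees to 40 either side; the long heavy ticks are 0 and the two 20 degree marks.
- gauge: The gauge: grey upright case 84 mm wide (y), 26 mm thick (x), on an aluminium foot 100 mm (y) x 30 mm (x) x 8 mm; 112 mm tall in all. Origin at the centre of the foot's underside, axes as gauge_center.
- face (a point): Middle of the flat sawn face of the loose branch half: 150 mm long (x), 76 mm wide (y), half-round, dark ridged bark of radius 38 mm underneath. x runs along the branch, roughly away from the robot; z is the face's normal. At rest the face leans 5 degrees away from the microscope (towards +y), its middle 37 mm above the board's top.
- face_left (a point): Point on the sawn face at its long edge, 37 mm from the middle towards +y.
- face_right (a point): Point on the sawn face at its long edge, 37 mm from the middle towards -y. That is the side of the microscope, a white stereo microscope, 0.45 m tall, that stands far to the right (-y) of the work, about 0.6 m to the right of the robot.
- branch: The branch half, 0.22 kg; origin 37 mm below the middle of the face at rest, z up at rest. It rocks on the bark's ridges much as a 38 mm half-round rolls without slipping: the face's middle stays 36 to 38 mm above the board and shifts sideways. Let go, it drops back to rest or, past about 18 degrees, on to 31 degrees; it does not stay at 20.
- board: Fixed white plastic dissecting board 200 mm (x) x 180 mm (y) x 14 mm; origin at the centre of its underside on the bench; its top is the surface the branch rocks on.
- tube_rack: Bystander: tube rack with capped tubes, 75 x 130 x 94 mm, origin under its centre.
- petri_dish: Bystander: Petri dish, 94 mm across, 15 mm high, origin under its centre.
- sample_jar: Bystander: small jar, 52 mm across, 70 mm high, origin under its centre.
- forceps: Bystander: steel forceps, 140 mm long, lying flat, origin under its middle.
Mind the look-alikes: they are no part of the job. Several things look just like the gauge: the one meant starts farthest to the robot's right.

How it is judged:
On the way, in this order (a step that is already met when the one before it is completed fails the run):
1. the gauge is gripped and lifted clear of the bench (height (world z) of gauge_foot above 0.03 m and contact force between the fingers and gauge above 1 N), for 0.2 s.
2. the gauge stands with its foot flat on the sawn face (contact force between gauge and branch above 0.3 N and angle between the z axis of gauge and the z axis of face, either way round below 0.08 rad and distance between gauge_foot and face below 0.05 m), for 0.2 s.
At the end, for the whole second after the job is handed in: Gauge gripped, its foot pressed (0.5 N) flat (4.5 degrees) on the sawn face within 50 mm of its middle; pointer still, within 3 degrees of the 20 degree mark, face leaning to the microscope; branch still, carried by the board alone within 75 mm of its middle, not touched by the robot ((value of joint pointer between 0.297 and 0.401 rad or value of joint pointer between -0.401 and -0.297 rad) and velocity of joint pointer between -0.15 and 0.15 rad/s and height (world z) of face_right below 0.046 m and height (world z) of face_left above 0.056 m and angle between the z axis of gauge and the z axis of face, either way round below 0.08 rad and distance between gauge_foot and face below 0.05 m and contact force between gauge and branch above 0.5 N and contact force between the fingers and gauge above 2 N and contact force between branch and board above 0.5 N and contact force between each of the arm, the fingers and branch below 0.1 N and contact force between gauge and board below 0.1 N and horizontal distance between face and board below 0.075 m and linear speed of branch below 0.01 m/s and angular speed of branch below 0.1 rad/s); the arm keeps its last pose, push and grip.
It fails at once if a bystander was moved more than 25 mm (distance of any of tube_rack, petri_dish, sample_jar, forceps from where it was at the start of the episode above 0.025 m).
It also fails if it takes over 58 s, if anything falls off the work surface, if the arm or the gripper's body presses on something with over 40 N, if the wrist force passes 120 N, or if a joint passes its speed limit or range.

## Working session

There is one attempt and no reset: what is moved stays moved. The work goes in short steps, Python scripts to look and compute and a tool call to move; the robot and the scene stay as the last step left them, time stands still between calls to the robot, and variables do not carry over. Pictures are saved under pics/ and viewed, at most 10 in all, crops included, and the job is handed in when it is done.

Besides the shell and the picture viewer there is one more tool, called after "Request:" as name(argument=value, ...), one argument or row to a line, values as JSON. send_rows: Moves the arm, as the interface text tells. Its arguments: {"type":"object","properties":{"dr":{"type":"array","items":{"type":"array","items":{"type":"number"}}},"xyz":{"type":"array","items":{"type":"array","items":{"type":"number"}}},"jaw":{"type":"array","items":{"type":"number"}}},"required":["dr","xyz","jaw"]}

```bash
mkdir -p pics; ls; python3 - <<'E'
from bench import ctrl
import cv2
for n in("side","top"):
    cv2.imwrite(f"pics/{n}0.png",ctrl.camera(n)[:,:,::-1])
    c=ctrl.calibration(n);print(n,c)
print(ctrl.tip_extent,ctrl.get_obs())
E
```

```text
pics
side {'camera_matrix': array([[404.74351656,   0.        , 270.63963772],
       [  0.        , 404.74351656, 210.33943329],
       [  0.        ,   0.        ,   1.        ]]), 'D': array([-0.08544212,  0.        ,  0.        ,  0.        ,  0.        ]), 'world_from_camera': array([[-0.9997124 , -0.01078628, -0.02141911,  0.48033957],
       [-0.00942006, -0.64473564,  0.76434758,  0.96232794],
       [-0.02205413,  0.76432952,  0.6444486 ,  0.86271439],
       [ 0.        ,  0.        ,  0.        ,  1.        ]])}
top {'camera_matrix': array([[412.27205468,   0.        , 286.61925695],
       [  0.        , 412.27205468, 210.44537143],
       [  0.        ,   0.        ,   1.        ]]), 'D': array([-0.06179703,  0.        ,  0.        ,  0.        ,  0.        ]), 'world_from_camera': array([[ 0.01700714,  0.9908306 , -0.1340354 ,  0.39379613],
       [-0.99921543,  0.02163828,  0.0331709 ,  0.06076208],
       [ 0.03576704,  0.13336609,  0.99042123,  1.07133491],
       [ 0.        ,  0.        ,  0.        ,  1.        ]])}
0.019 {'time_s': 0.1, 'q': array([ 9.36683563e-01,  1.81449582e-01,  1.60787276e+00, -1.88280837e-05,
        1.35376876e+00, -2.06292469e-01]), 'dq': array([-0.00028505, -0.00179892, -0.00381523,  0.00072512, -0.00069354,
        0.00062382]), 'joint_efforts': array([ 9.37193690e-04, -4.45877910e+01, -3.52236521e+01, -2.51017482e-04,
        4.08188294e-03, -3.99432201e-05]), 'eef_pos': array([0.23827945, 0.52282059, 0.24950089]), 'eef_rot': array([-2.97249900e-04,  2.12280494e-01,  9.77208489e-01, -6.87794691e-04]), 'wrist_force': array([-0.7585674 ,  0.03482838,  0.02112108]), 'torque': array([-0.03431491,  0.00465742, -0.03458384]), 'grasp_force': 0.0, 'opening': 0.9958241271917152}
```

View pics/side0.png

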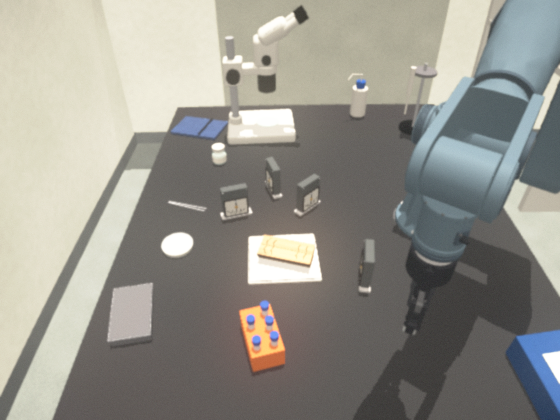

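View pics/top0.png

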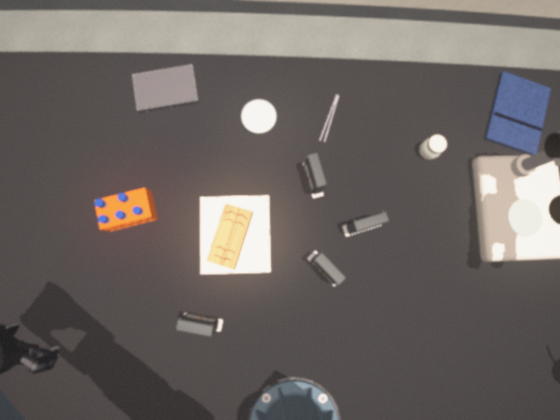

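The top view shows the target gauge as the rightmost one at about (365,223); the side view has it at (274,178). The branch lies on the board at (231,237) in the top view. Next I'll measure both and zoom in.

```bash
cat > h.py <<'E'
from bench import ctrl
import cv2,numpy as np
from scipy.spatial.transform import Rotation as R
def ray(n,uv):
    c=ctrl.calibration(n);T=c["world_from_camera"]
    p=cv2.undistortPoints(np.array(uv,float).reshape(-1,1,2),c["camera_matrix"],c["D"]).reshape(-1,2)
    d=np.c_[p[:,0],-p[:,1],-np.ones(len(p))]@T[:3,:3].T
    return T[:3,3],d
def plane(n,uv,z):
    o,d=ray(n,uv);return o+d*((z-o[2])/d[:,2])[:,None]
def proj(n,P):
    c=ctrl.calibration(n);T=c["world_from_camera"]
    q=(np.atleast_2d(P)-T[:3,3])@T[:3,:3]*[1,-1,-1]
    return cv2.projectPoints(q,np.zeros(3),np.zeros(3),c["camera_matrix"],c["D"])[0].reshape(-1,2)
def rot():
    q=ctrl.get_obs()["eef_rot"];return R.from_quat([q[1],q[2],q[3],q[0]])
E
python3 - <<'E'
from h import *
t=cv2.imread("pics/top0.png");s=cv2.imread("pics/side0.png")
hsv=cv2.cvtColor(t,cv2.COLOR_BGR2HSV)
m=cv2.inRange(hsv,(12,60,120),(30,255,255));m[:, :190]=0;m[:,290:]=0;m[:190]=0;m[290:]=0
m=cv2.morphologyEx(m,cv2.MORPH_CLOSE,np.ones((5,5)))
c=max(cv2.findContours(m,0,2)[0],key=cv2.contourArea)
b=cv2.boxPoints(cv2.minAreaRect(c));P=plane("top",b,.051);print("face",P,P.mean(0),np.linalg.norm(np.diff(P,axis=0),axis=1))
m=cv2.inRange(hsv,(0,0,170),(180,60,255));m=m|cv2.inRange(hsv,(12,60,120),(30,255,255));m[:, :190]=0;m[:,290:]=0;m[:185]=0;m[290:]=0
c=max(cv2.findContours(m,0,2)[0],key=cv2.contourArea)
P=plane("top",cv2.boxPoints(cv2.minAreaRect(c)),.014);print("board",P,P.mean(0))
a=cv2.resize(t[190:260,325:405],None,fx=5,fy=5,interpolation=2)
b=cv2.resize(s[145:205,250:300],None,fx=5.8333,fy=5.8333,interpolation=2)
cv2.imwrite("pics/crop.png",np.hstack([a,cv2.resize(b,(292,350))]))
m=cv2.inRange(hsv,(0,0,60),(180,255,255));m[:, :335]=0;m[:,395:]=0;m[:200]=0;m[250:]=0
for c in cv2.findContours(m,0,2)[0]:
  if cv2.contourArea(c)>15:
    b=cv2.boxPoints(cv2.minAreaRect(c));print(b.tolist(),plane("top",b,.112))
E
```

```text
face [[0.40506719 0.22088514 0.051     ]
 [0.54754846 0.1810707  0.051     ]
 [0.52669639 0.11156455 0.051     ]
 [0.38479729 0.15257514 0.051     ]] [0.46602733 0.16652388 0.051     ] [0.14793952 0.07256662 0.14770654]
board [[0.57066403 0.25651765 0.014     ]
 [0.57924081 0.07119686 0.014     ]
 [0.37597785 0.06199223 0.014     ]
 [0.36840647 0.24294763 0.014     ]] [0.47357229 0.15816359 0.014     ]
[[335.0, 200.0], [394.0, 200.0], [394.0, 249.0], [335.0, 249.0]] [[ 0.55110143 -0.08563753  0.112     ]
 [ 0.55442137 -0.22771634  0.112     ]
 [ 0.43761297 -0.22571805  0.112     ]
 [ 0.43533585 -0.08584163  0.112     ]]
```

View pics/crop.png

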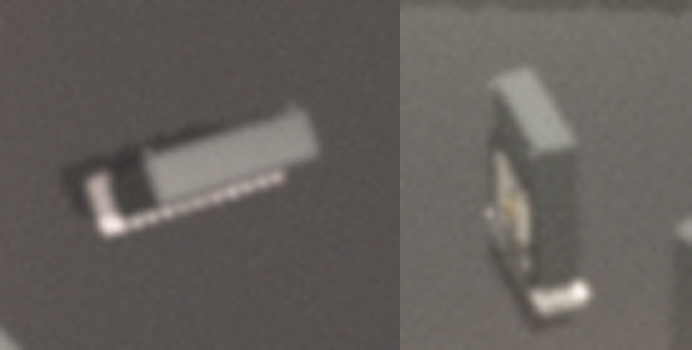

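```bash
cat >> h.py <<'E'
def goto(F,ya,h,tilt=0,off=0):
    """pose: foot point F, gauge x-axis yaw ya, TCP h above foot along gauge z; tilt (rad) towards gauge -y. prints cm / 6deg units"""
    G=R.from_euler('z',ya)*R.from_euler('x',tilt)   # +x turn tips z towards -y
    Rt=G*R.from_matrix(np.array([[0,1,0],[1,0,0],[0,0,-1.]]).T)  # tool x=gy, tool y=gx, z=-gz
    p=np.array(F)+G.apply([0,0,h])
    best=None
    for k in (0,np.pi):
        r=(rot().inv()*Rt*R.from_euler('z',k)).as_rotvec()
        if best is None or np.linalg.norm(r)<np.linalg.norm(best): best=r
    o=ctrl.get_obs()
    print("xyz",np.round(rot().inv().apply(p-o["eef_pos"])*100,2),"dr",np.round(best/np.radians(6),2))
E
python3 - <<'E'
from h import *
a=np.array([(150,153),(298,110),(318,157),(160,200)])/5+[325,190]-.4
b=np.array([(492-400,80),(530-400,70),(577-400,138),(530-400,155)])/5.84+[250,145]-.4
A=plane("top",a,.112);B=plane("side",b,.112);print(A,A.mean(0));print(B,B.mean(0))
for P in(A,B): print(np.linalg.norm(np.roll(P,-1,0)-P,axis=1))
f=np.array([(90,180),(112,232),(285,175)])/5+[325,190]-.4
print("foot",plane("top",f,.008)); 
g=np.array([(535-400,305),(588-400,290)])/5.84+[250,145]-.4
print("footside",plane("side",g,.008))
s=cv2.imread("pics/side0.png")
print("others",plane("top",[(315,158),(320,185),(315,258),(340,278)],.112))
E
```

```text
[[ 0.50390394 -0.13226703  0.112     ]
 [ 0.52592332 -0.20347595  0.112     ]
 [ 0.50363557 -0.21278958  0.112     ]
 [ 0.48173901 -0.13692193  0.112     ]] [ 0.50380046 -0.17136362  0.112     ]
[[ 0.52587932 -0.2031205   0.112     ]
 [ 0.50380046 -0.213325    0.112     ]
 [ 0.47686091 -0.14206251  0.112     ]
 [ 0.50318119 -0.12586607  0.112     ]] [ 0.50243047 -0.17109352  0.112     ]
[0.07453566 0.02415549 0.0789643  0.02264845]
[0.02432299 0.07618452 0.03090439 0.08051988]
foot [[ 0.50102541 -0.12154415  0.008     ]
 [ 0.47409011 -0.13306347  0.008     ]
 [ 0.50568844 -0.22469723  0.008     ]]
footside [[ 0.50233257 -0.12280471  0.008     ]
 [ 0.47121685 -0.13648776  0.008     ]]
others [[ 0.65207949 -0.03733814  0.112     ]
 [ 0.58639697 -0.04973062  0.112     ]
 [ 0.41367357 -0.039184    0.112     ]
 [ 0.36851581 -0.09770589  0.112     ]]
```

```bash
python3 - <<'E'
from h import *
goto([.503,-.172,0],.31,.25)
E
```

```text
xyz [-5.291e+01 -5.224e+01  1.000e-02] dr [-0.01  0.    7.95]
```

Request:
send_rows(
  dr=[
    [0,0,0.5],
    [0,0,1],
    [0,0,1.5],
    [0,0,2],
    [0,0,2.5],
    [0,0,3],
    [0,0,3.5],
    [0,0,4],
  ],
  xyz=[
    [-3,-3,0],
    [-6.5,-6.5,0],
    [-10,-10,0],
    [-13.5,-13.5,0],
    [-17,-17,0],
    [-20.5,-20.5,0],
    [-24,-24,0],
    [-26.5,-26.2,0],
  ],
  jaw=[100,100,100,100,100,100,100,100],
)

```text
time_s: 1.1
eef_pos: [0.3712, 0.173, 0.2501]
eef_rot: [0.0, 0.412, 0.911, -0.0]
wrist_force: [0.2, 0.7, -0.5]
opening: 1.003
grasp_force: 0.0
```

```bash
python3 - <<'E'
from h import *
goto([.503,-.172,0],.31,.25)
E
```

```text
xyz [-3.462e+01 -1.287e+01  2.000e-02] dr [-0.    0.    3.92]
```

Request:
send_rows(
  dr=[
    [0,0,0.5],
    [0,0,1],
    [0,0,1.6],
    [0,0,2.2],
    [0,0,2.8],
    [0,0,3.4],
    [0,0,3.9],
    [0,0,3.9],
  ],
  xyz=[
    [-4.5,-1.8,0],
    [-9.5,-3.6,0],
    [-14.5,-5.4,0],
    [-19.5,-7.2,0],
    [-24.5,-9,0],
    [-29.5,-11,0],
    [-34.6,-12.9,0],
    [-34.6,-12.9,0],
  ],
  jaw=[100,100,100,100,100,100,100,100],
)

```text
time_s: 2.1
eef_pos: [0.5039, -0.173, 0.2495]
eef_rot: [-0.0, 0.589, 0.808, -0.0]
wrist_force: [-0.6, -0.2, -0.7]
opening: 1.002
grasp_force: 0.0
```

```bash
python3 - <<'E'
from h import *
goto([.503,-.172,0],.31,.16)
t=ctrl.camera("top")[:,:,::-1];s=ctrl.camera("side")[:,:,::-1]
cv2.imwrite("pics/b.png",np.hstack([cv2.resize(t[170:290,290:420],(390,360)),cv2.resize(s[80:220,210:340],(390,420))[:360]]))
E
```

```text
xyz [ 0.12 -0.05  8.95] dr [-0.01 -0.    0.01]
```

View pics/b.png

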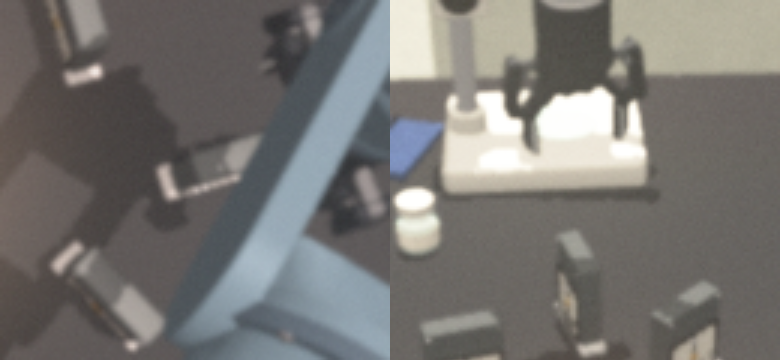

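The gripper is above the target gauge at (580,290) in the side crop, with the open fingers straddling it along its thickness and the neighbouring gauges clear. I'll descend and close.

Request:
send_rows(
  dr=[
    [0,0,0],
    [0,0,0],
    [0,0,0],
    [0,0,0],
    [0,0,0],
    [0,0,0],
    [0,0,0],
    [0,0,0],
  ],
  xyz=[
    [0.1,0,3],
    [0.1,0,6],
    [0.1,0,9],
    [0.1,0,11],
    [0.1,0,13],
    [0.1,0,14.5],
    [0.1,0,15.4],
    [0.1,0,15.4],
  ],
  jaw=[100,100,100,100,100,100,100,100],
)

```text
time_s: 3.2
eef_pos: [0.503, -0.1683, 0.096]
eef_rot: [-0.0, 0.587, 0.81, -0.0]
wrist_force: [0.4, -0.1, -0.4]
opening: 0.999
grasp_force: 0.0
```

Request:
send_rows(
  dr=[
    [0,0,0],
    [0,0,0],
    [0,0,0],
    [0,0,0],
    [0,0,0],
    [0,0,0],
    [0,0,0],
    [0,0,0],
  ],
  xyz=[
    [0,0,0],
    [0,0,0],
    [0,0,0],
    [0,0,0],
    [0,0,0],
    [0,0,0],
    [0,0,0],
    [0,0,0],
  ],
  jaw=[80,65,50,40,30,20,10,10],
)

```text
time_s: 4.2
eef_pos: [0.5033, -0.169, 0.0965]
eef_rot: [0.0, 0.587, 0.809, -0.0]
wrist_force: [-1.8, 0.1, 5.0]
opening: 0.293
grasp_force: 59.6
```

Request:
send_rows(
  dr=[
    [0,0,0],
    [0,0,0],
    [0,0,0],
    [0,0,0],
    [0,0,0],
    [0,0,0],
    [0,0,0],
    [0,0,0],
  ],
  xyz=[
    [0,0,0],
    [0,0,0],
    [0,0,-1],
    [0,0,-3],
    [0,0,-6],
    [0,0,-10],
    [0,0,-14],
    [0,0,-16],
  ],
  jaw=[10,10,10,10,10,10,10,10],
)

```text
time_s: 5.2
eef_pos: [0.504, -0.1689, 0.2588]
eef_rot: [0.002, 0.587, 0.81, 0.0]
wrist_force: [0.9, -0.8, -2.5]
opening: 0.295
grasp_force: 59.3
```

```bash
python3 - <<'E'
from h import *
goto([.466,.1665,.15],-.274,.095)
E
```

```text
xyz [33.06  6.81  1.33] dr [0.03 0.01 5.63]
```

Request:
send_rows(
  dr=[
    [0,0,0.3],
    [0,0,1],
    [0,0,1.8],
    [0,0,2.7],
    [0,0,3.6],
    [0,0,4.4],
    [0,0,5.1],
    [0,0,5.6],
  ],
  xyz=[
    [2,0.4,0],
    [6,1.2,0],
    [11,2.3,0],
    [16,3.3,0],
    [21,4.3,0],
    [26,5.3,0],
    [30,6.2,0],
    [33,6.8,0],
  ],
  jaw=[10,10,10,10,10,10,10,10],
)

```text
time_s: 6.2
eef_pos: [0.4646, 0.168, 0.2562]
eef_rot: [-0.0, 0.796, 0.605, 0.0]
wrist_force: [0.4, -0.6, -2.5]
opening: 0.298
grasp_force: 59.2
```

Request:
send_rows(
  dr=[
    [0,0,0],
    [0,0,0],
    [0,0,0],
    [0,0,0],
    [0,0,0],
    [0,0,0],
    [0,0,0],
    [0,0,0],
  ],
  xyz=[
    [0,0,0],
    [0,0,0],
    [0,0,1],
    [0,0,3],
    [0,0,5],
    [0,0,6],
    [0,0,6],
    [0,0,6],
  ],
  jaw=[10,10,10,10,10,10,10,10],
)

```text
time_s: 7.2
eef_pos: [0.466, 0.1658, 0.197]
eef_rot: [0.0, 0.796, 0.605, 0.0]
wrist_force: [-0.4, 1.1, -3.0]
opening: 0.292
grasp_force: 59.2
```

```bash
python3 - <<'E'
from h import *
t=ctrl.camera("top")[:,:,::-1];s=ctrl.camera("side")[:,:,::-1]
cv2.imwrite("pics/c.png",np.hstack([cv2.resize(t[170:290,170:300],(390,360)),cv2.resize(s[170:290,225:355],(390,360))]))
o=ctrl.get_obs();print(o["eef_pos"],o["wrist_force"])
goto([.466,.1665,.051],-.274,.0965)
print(proj("top",[.466,.1665,.051]),proj("side",[.466,.1665,.051]))
E
```

```text
[0.46603984 0.16598546 0.1971688 ] [ 0.44868293 -0.52447786 -2.14210335]
xyz [ 0.05 -0.03  4.97] dr [ 0.01 -0.01  0.03]
[[229.55848536 235.65046333]] [[284.84538771 248.65298212]]
```

View pics/c.png

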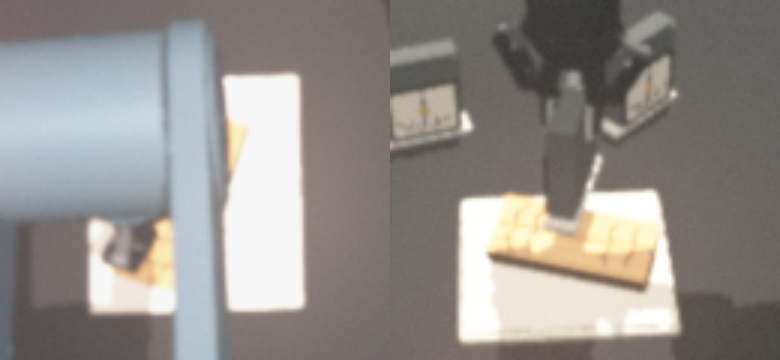

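The side crop shows the gauge hanging over the middle of the branch at (565,225), foot across the face. I'll lower it with the 5° counter-lean.

```bash
python3 - <<'E'
from h import *
print(rot().as_matrix().round(2))
for c in (.006,.0,-.003):goto([.466,.1665,.051+c],-.274,.0965,-.087)
E
```

```text
[[ 0.27  0.96  0.  ]
 [ 0.96 -0.27  0.  ]
 [ 0.    0.   -1.  ]]
xyz [ 0.88 -0.02  4.4 ] dr [ 0.02 -0.84  0.03]
xyz [ 0.88 -0.02  5.  ] dr [ 0.02 -0.84  0.03]
xyz [ 0.88 -0.02  5.3 ] dr [ 0.02 -0.84  0.03]
```

Request:
send_rows(
  dr=[
    [0,-0.3,0],
    [0,-0.6,0],
    [0,-0.84,0],
    [0,-0.84,0],
    [0,-0.84,0],
    [0,-0.84,0],
    [0,-0.84,0],
    [0,-0.84,0],
  ],
  xyz=[
    [0.3,0,0.8],
    [0.6,0,1.8],
    [0.9,0,2.8],
    [0.9,0,3.6],
    [0.9,0,4.2],
    [0.9,0,4.6],
    [0.9,0,4.8],
    [0.9,0,4.9],
  ],
  jaw=[10,10,10,10,10,10,10,10],
)

```text
time_s: 8.3
eef_pos: [0.468, 0.1745, 0.1474]
eef_rot: [0.027, 0.795, 0.605, -0.035]
wrist_force: [0.8, -0.3, -1.6]
opening: 0.295
grasp_force: 59.2
```

```bash
python3 - <<'E'
from h import *
o=ctrl.get_obs();print(o["eef_pos"],o["wrist_force"],o["torque"])
goto([.466,.1665,.051],-.274,.0965,-.087)
E
```

```text
[0.46796241 0.17451576 0.14743016] [ 0.79313544 -0.31061416 -1.55701419] [ 0.07554216 -0.0463196   0.04116637]
xyz [0.02 0.03 0.03] dr [0.01 0.01 0.03]
```

Request:
send_rows(
  dr=[
    [0,0,0],
    [0,0,0],
    [0,0,0],
    [0,0,0],
    [0,0,0],
    [0,0,0],
    [0,0,0],
    [0,0,0],
  ],
  xyz=[
    [0,0,0.1],
    [0,0,0.1],
    [0,0,0.2],
    [0,0,0.2],
    [0,0,0.3],
    [0,0,0.3],
    [0,0,0.3],
    [0,0,0.3],
  ],
  jaw=[10,10,10,10,10,10,10,10],
)

```text
time_s: 9.3
eef_pos: [0.4683, 0.1748, 0.1472]
eef_rot: [0.027, 0.795, 0.605, -0.034]
wrist_force: [-8.5, 0.2, 20.4]
opening: 0.295
grasp_force: 62.3
```

```bash
python3 - <<'E'
from h import *
o=ctrl.get_obs();print(o["eef_pos"],o["wrist_force"],o["torque"])
E
```

```text
[0.46831902 0.17480348 0.1471585 ] [-8.45410522  0.22864441 20.36277515] [-0.2159122   1.89793965 -0.15542156]
```

```bash
cat >> h.py <<'E'
def rock(t0,t1,n=8,h=.0965,r=.0375):
    "rows in tool x (=gauge y), tool z (=-gauge z), relative to tool at t0 (deg)"
    t0,t1=np.radians([t0,t1])
    for t in np.linspace(t0,t1,n+1)[1:]:
        d=np.array([0,-r*(t-t0),0])+R.from_euler('x',t).apply([0,0,h])-R.from_euler('x',t0).apply([0,0,h])
        g=R.from_euler('x',t0).inv().apply(d)*100
        print(round(np.degrees(t),1),"dr_y",round((t-t0)/np.radians(6),2),"x",g[1].round(2),"z",-g[2].round(2))
E
python3 - <<'E'
from h import *
rock(-5,7.5);rock(7.5,20)
E
```

```text
-3.4 dr_y 0.26 x -0.37 z 0.01
-1.9 dr_y 0.52 x -0.73 z 0.03
-0.3 dr_y 0.78 x -1.09 z 0.06
1.2 dr_y 1.04 x -1.46 z 0.09
2.8 dr_y 1.3 x -1.82 z 0.13
4.4 dr_y 1.56 x -2.18 z 0.18
5.9 dr_y 1.82 x -2.54 z 0.24
7.5 dr_y 2.08 x -2.9 z 0.3
9.1 dr_y 0.26 x -0.36 z -0.01
10.6 dr_y 0.52 x -0.73 z -0.01
12.2 dr_y 0.78 x -1.09 z -0.01
13.8 dr_y 1.04 x -1.46 z 0.0
15.3 dr_y 1.3 x -1.82 z 0.02
16.9 dr_y 1.56 x -2.18 z 0.05
18.4 dr_y 1.82 x -2.54 z 0.08
20.0 dr_y 2.08 x -2.9 z 0.12
```

Request:
send_rows(
  dr=[
    [0,0,0],
    [0,0.15,0],
    [0,0.3,0],
    [0,0.45,0],
    [0,0.6,0],
    [0,0.8,0],
    [0,1,0],
    [0,1,0],
  ],
  xyz=[
    [0,-0.1,-0.05],
    [-0.21,-0.1,-0.05],
    [-0.42,-0.1,-0.03],
    [-0.63,-0.1,-0.02],
    [-0.84,-0.1,0],
    [-1.12,-0.1,0.02],
    [-1.4,-0.1,0.04],
    [-1.4,-0.1,0.04],
  ],
  jaw=[10,10,10,10,10,10,10,10],
)

```text
time_s: 10.3
eef_pos: [0.4643, 0.1612, 0.1479]
eef_rot: [-0.004, 0.796, 0.605, 0.008]
wrist_force: [-6.4, 1.0, 17.4]
opening: 0.295
grasp_force: 61.8
```

```bash
python3 - <<'E'
from h import *
s=ctrl.camera("side")[:,:,::-1]
cv2.imwrite("pics/d.png",cv2.resize(s[180:285,225:355],(780,630))[:600])
o=ctrl.get_obs();print(o["eef_pos"],o["wrist_force"],o["torque"])
rock(1,20)
E
```

```text
[0.4642703  0.16128543 0.14791007] [-5.70178955 -0.42798204 16.90355303] [-0.11003178  1.35207492  0.00917938]
3.4 dr_y 0.4 x -0.56 z 0.01
5.7 dr_y 0.79 x -1.11 z 0.03
8.1 dr_y 1.19 x -1.66 z 0.07
10.5 dr_y 1.58 x -2.21 z 0.12
12.9 dr_y 1.98 x -2.76 z 0.19
15.2 dr_y 2.37 x -3.31 z 0.28
17.6 dr_y 2.77 x -3.85 z 0.38
20.0 dr_y 3.17 x -4.39 z 0.5
```

View pics/d.png

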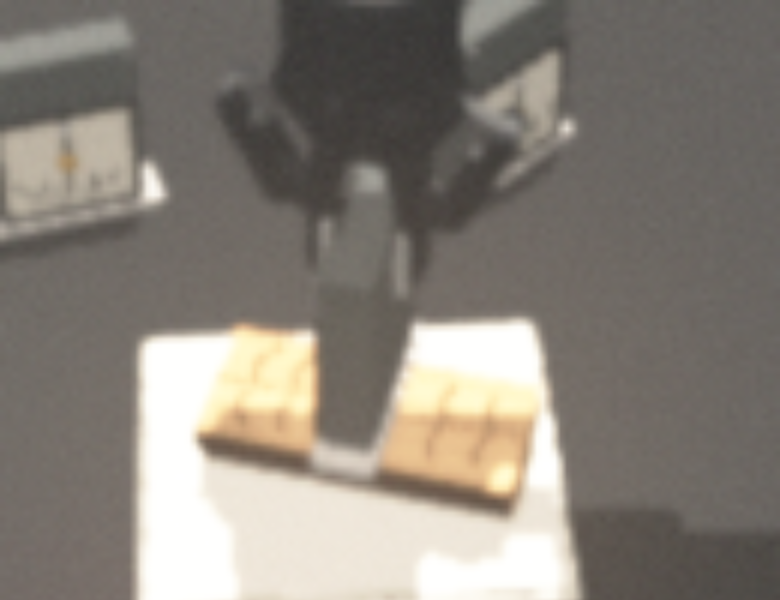

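The picture shows the foot sitting flat on the face at (345,455), with the branch edge rising and following the gauge. I'll rock on.

Request:
send_rows(
  dr=[
    [0,0.2,0],
    [0,0.4,0],
    [0,0.6,0],
    [0,0.8,0],
    [0,1,0],
    [0,1.2,0],
    [0,1.4,0],
    [0,1.58,0],
  ],
  xyz=[
    [-0.28,0,0],
    [-0.56,0,0.01],
    [-0.84,0,0.02],
    [-1.12,0,0.03],
    [-1.4,0,0.05],
    [-1.68,0,0.07],
    [-1.96,0,0.1],
    [-2.21,0,0.12],
  ],
  jaw=[10,10,10,10,10,10,10,10],
)

```text
time_s: 11.35
eef_pos: [0.4583, 0.1399, 0.1463]
eef_rot: [-0.054, 0.792, 0.603, 0.074]
wrist_force: [-7.0, -1.7, 20.1]
opening: 0.296
grasp_force: 62.3
```

Request:
send_rows(
  dr=[
    [0,0.2,0],
    [0,0.4,0],
    [0,0.6,0],
    [0,0.8,0],
    [0,1,0],
    [0,1.2,0],
    [0,1.4,0],
    [0,1.58,0],
  ],
  xyz=[
    [-0.28,0,0],
    [-0.56,0,0],
    [-0.84,0,0],
    [-1.12,0,0],
    [-1.4,0,0.01],
    [-1.68,0,0.03],
    [-1.95,0,0.06],
    [-2.2,0,0.09],
  ],
  jaw=[10,10,10,10,10,10,10,10],
)

```text
time_s: 12.35
eef_pos: [0.4525, 0.1189, 0.1412]
eef_rot: [-0.104, 0.784, 0.597, 0.139]
wrist_force: [-9.4, -3.4, 20.4]
opening: 0.298
grasp_force: 62.4
```

```bash
python3 - <<'E'
from h import *
s=ctrl.camera("side")[:,:,::-1];cv2.imwrite("pics/e_full.png",s)
cv2.imwrite("pics/e.png",cv2.resize(s[180:280,225:355],(780,600)))
o=ctrl.get_obs();print(o["eef_pos"],o["wrist_force"],o["torque"],o["opening"])
M=rot().as_matrix();z=-M[:,2];yb=np.array([.271,.963,0]);xb=np.array([.963,-.271,0])
print("lean",np.degrees(np.arctan2(-z@yb,z[2])),"pitch",np.degrees(np.arctan2(z@xb,z[2])))
t=cv2.imread("pics/top0.png")
E
```

```text
[0.45243021 0.11864415 0.14107796] [-8.63647984 -3.6483326  21.49338606] [0.81822913 1.45898145 0.53211968] 0.2932333722489319
lean 20.04049456942033 pitch -0.03372712156614024
```

View pics/e.png

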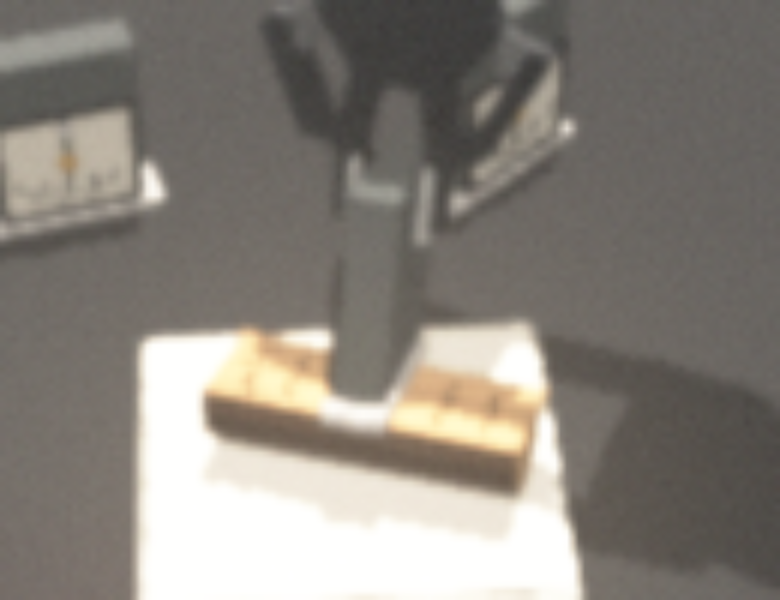

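The picture shows the branch's near edge lifted (205–520, 392–455), with the foot end flush on it at (355,412) and no visible gap. I'll check the lean from the face corners.

```bash
python3 - <<'E'
from h import *
from scipy.optimize import least_squares
px=np.array([(205,394),(520,456),(245,330),(545,396)])/6+[225,180]-.42
O=np.array([[75,38,0],[-75,38,0],[75,-38,0],[-75,-38,0]])/1000
P=lambda v:np.array([v[0],v[1],.051])+(R.from_euler('z',v[3])*R.from_euler('x',v[2])).apply(O)
r=least_squares(lambda v:(proj("side",P(v))-px).ravel(),[.466,.15,.3,-.27])
print(r.x[:2],np.degrees(r.x[2:]),r.fun.round(2),P(r.x).round(3).tolist())
o=ctrl.get_obs();print("tool foot",o["eef_pos"]+rot().apply([0,0,.0965]))
E
```

```text
[0.45842806 0.15232406] [ 21.34014536 -16.20139361] [-0.65 -0.14 -0.29  0.03  0.53  0.76  0.46 -0.65] [[0.54, 0.165, 0.065], [0.396, 0.207, 0.065], [0.521, 0.097, 0.037], [0.377, 0.139, 0.037]]
tool foot [0.46143644 0.1504509  0.05041668]
```

Request:
send_rows(
  dr=[
    [0,0,0],
    [0,0,0],
    [0,0,0],
    [0,0,0],
    [0,0,0],
    [0,0,0],
    [0,0,0],
    [0,0,0],
  ],
  xyz=[
    [0,0,0],
    [0,0,0],
    [0,0,0],
    [0,0,0],
    [0,0,0],
    [0,0,0],
    [0,0,0],
    [0,0,0],
  ],
  jaw=[10,10,10,10,10,10,10,10],
)

```text
time_s: 13.4
eef_pos: [0.4525, 0.1189, 0.1412]
eef_rot: [-0.104, 0.784, 0.597, 0.139]
wrist_force: [-8.8, -4.2, 21.1]
opening: 0.292
grasp_force: 62.4
```

Request:
send_rows(
  dr=[
    [0,0,0],
    [0,0,0],
    [0,0,0],
    [0,0,0],
    [0,0,0],
    [0,0,0],
    [0,0,0],
    [0,0,0],
  ],
  xyz=[
    [0,0,0],
    [0,0,0],
    [0,0,0],
    [0,0,0],
    [0,0,0],
    [0,0,0],
    [0,0,0],
    [0,0,0],
  ],
  jaw=[10,10,10,10,10,10,10,10],
)

```text
time_s: 14.4
eef_pos: [0.4525, 0.1189, 0.1412]
eef_rot: [-0.104, 0.784, 0.597, 0.139]
wrist_force: [-8.1, -3.9, 21.4]
opening: 0.298
grasp_force: 62.4
```

```bash
python3 - <<'E'
from h import *
a=cv2.imread("pics/e_full.png");b=ctrl.camera("side")[:,:,::-1]
print("px change",cv2.absdiff(a[180:285,225:355],np.ascontiguousarray(b[180:285,225:355])).max(axis=2).mean())
cv2.imwrite("pics/f.png",cv2.resize(b[190:260,255:325],(600,600),interpolation=cv2.INTER_CUBIC))
o=ctrl.get_obs();print(o["eef_pos"],o["wrist_force"],o["torque"])
E
```

```text
px change 2.325787545787546
[0.45253476 0.11893954 0.14120529] [-8.62568216 -4.44223292 21.07108545] [0.49616501 1.47648656 0.43755847]
```

View pics/f.png

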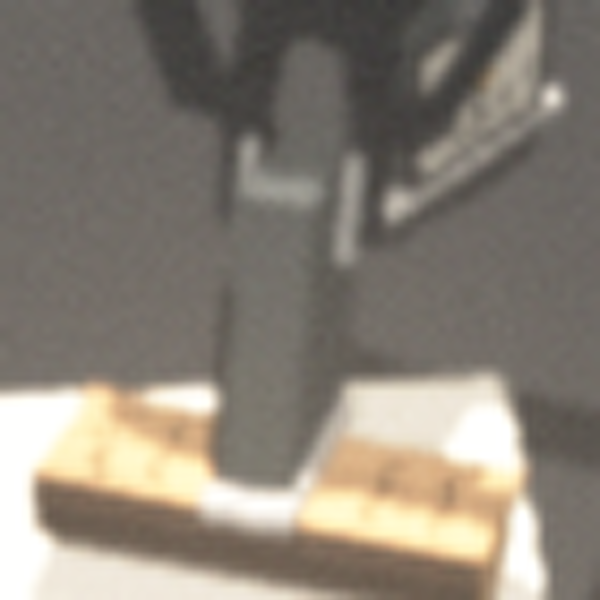

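The gauge sits flush on the steady branch; the case's near end runs from (283,185) down to (255,483). One check: compare these with the predicted projection at various leans.

```bash
python3 - <<'E'
from h import *
o=ctrl.get_obs();F=o["eef_pos"]+rot().apply([0,0,.0965])
m=np.array([(283,185),(255,483)])/(600/70)+[255,190]-.44
print("meas",m,m[1]-m[0])
for t in(16,18,20,22,24):
  G=R.from_euler('z',-.274)*R.from_euler('x',np.radians(t))
  p=proj("side",F+G.apply([[0,.042,.112],[0,.042,.008]]));print(t,p.round(1).tolist(),(p[1]-p[0]).round(1))
E
```

```text
meas [[287.57666667 211.14333333]
 [284.31       245.91      ]] [-3.26666667 34.76666667]
16 [[285.6, 214.9], [282.8, 249.3]] [-2.7 34.4]
18 [[286.0, 213.9], [282.9, 248.8]] [-3.1 34.9]
20 [[286.4, 212.8], [283.0, 248.3]] [-3.4 35.4]
22 [[286.8, 211.8], [283.0, 247.8]] [-3.7 35.9]
24 [[287.2, 210.9], [283.1, 247.2]] [-4.  36.3]
```

```bash
python3 -c "
from bench import ctrl
print(ctrl.hand_in())"
```

```text
the job is handed in; nothing more can be done
None
```

I handed the job in with the gauge still gripped and pressed flat (about 21 N) on the middle of the branch, leaning about 20° towards the microscope; no verdict came back, and because the dial faced away from both cameras I judged the angle from the tool pose (20.0°) and the side view (about 19–21°), not from the pointer.

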